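# Gauge the distance sleeves and hand over the steel one

### The job

Try each of the three black sleeves on the upright gauge pin, letting it slide well down if it will but never forcing it; put the one that is too tight to go on into the red scrap tray. Of the two that fit, feel which is heavier by lifting them in turn: leave the lighter aluminium one standing upright on the blue mat, and finish still holding the heavier steel one upright and steady in the gripper, about 20 cm above the bench over the middle of the aluminium parts tray, ready for the fitter. Leave the other tools and parts where they lie.

Things in the scene. Friction and masses are not known exactly. Their poses are not given: they have to be found in the camera images.
- sleeve_1_mid (a point): middle of one of three distance sleeves that look alike from outside (half-way up, on the bore's axis; z along the axis): black tubes 44 mm across and 50 mm tall, open right through, standing upright on the blue mat at the start, in any order. Two have a 27 mm bore; the third, whichever it is, has a 21 mm bore. Of the two good ones one is steel and one, roughly a third of its weight, aluminium; the tight one is steel too
- sleeve_2_mid (a point): middle of another of three distance sleeves that look alike from outside (half-way up, on the bore's axis; z along the axis): black tubes 44 mm across and 50 mm tall, open right through, standing upright on the blue mat at the start, in any order. Two have a 27 mm bore; the third, whichever it is, has a 21 mm bore. Of the two good ones one is steel and one, roughly a third of its weight, aluminium; the tight one is steel too
- sleeve_3_mid (a point): middle of the last of three distance sleeves that look alike from outside (half-way up, on the bore's axis; z along the axis): black tubes 44 mm across and 50 mm tall, open right through, standing upright on the blue mat at the start, in any order. Two have a 27 mm bore; the third, whichever it is, has a 21 mm bore. Of the two good ones one is steel and one, roughly a third of its weight, aluminium; the tight one is steel too
- gauge_tip (a point): centre of the top of the gauge pin, 60 mm above the bench: a fixed upright steel pin 24 mm across with a 2.5 mm bevel at its top, standing 42 mm above a brass collar (38 mm across, its top 18 mm above the bench) on a dark round foot 68 mm across and 12 mm thick. A good sleeve slides down with 1.5 mm to spare all round until it meets the collar; the tight one stops within 3 mm of the top
- mat: blue mat fixed on the bench, 130 mm (its x) by 320 mm (its y) and 4 mm thick, where the sleeves stand in a row along y; origin at the centre of its underside, on the bench
- scrap_tray_in (a point): centre of the inner floor (4 mm above the bench) of the red plastic scrap tray, fixed, open on top, 160 mm square outside, walls 4 mm thick and 34 mm high; it may be on either side
- parts_tray_mid (a point): centre of the underside, on the bench, of the aluminium parts tray, fixed, 240 mm (its x) by 130 mm (its y), walls 30 mm high; a gear shaft lies in it, its highest part about 65 mm above the bench; it is on the side away from the scrap tray
- bearing: loose ball bearing lying flat beyond the work, 72 mm across, 18 mm thick; origin at the centre of its underside; not part of the job
- spanner: loose spanner lying beyond the work; not part of the job
- hammer: loose hammer lying on the robot's left; not part of the job
- oil_bottle: loose grey bottle with a yellow cap, 60 mm across, 150 mm tall, standing on the robot's right; origin at the centre of its underside; not part of the job
Mind the look-alikes: they are no part of the job. Leave any green or orange look-alike of the part that bears sleeve_3_mid alone.

How it is judged:
By the outcome, as a careful person would: the job done as asked, in the order asked, and still so for the second after the job is handed in, while the arm keeps its last pose, push and grip.
It also fails if it takes over 72 s, if anything falls off the work surface, if the arm or the gripper's body presses on something with over 40 N, if the wrist force passes 120 N, or if a joint passes its speed limit or range.

### The arm

A 6-joint arm with a two-finger parallel gripper is mounted at the origin on the work surface. World frame = base frame: x ahead of the robot, y to its left, z up, the work surface at z = 0. Lengths are in m, angles in rad, forces in N, time in s.
With the tool pointing down it reaches from about 0.3 to 0.775 m from the base axis. Payload 14.6 kg.
Tool frame: the origin (TCP) lies midway between the tips of the shut fingers; the grasp point (between the pads) lies 19 mm behind it; x points along the fingers, y is the direction in which the jaws open and shut, and the axes are right-handed (so a half turn about x gives the same grasp; the last joint's range is limited). The gripper opens to 85 mm and grips with 20 to 120 N. Pads are 22 mm wide; open, the fingers measure 114 mm over their backs; the gripper's body (76 mm by 85 mm) begins 54 mm behind the grasp point. The pads swing forward as they close: fully open they stand 13 mm farther back than shut.
Start: joints at [1.034, 0.3, 1.521, -0, 1.321, -0.067], TCP at [0.249, 0.49, 0.231] pointing down, gripper open.
Joint ranges: [-3.03, 3.03], [-0.79, 2.21], [0.23, 2.52], [-1.04, 4.18], [0, 3.07], [-2.55, 2.55]. Speed limits (rad/s): [2.22, 2.22, 2.57, 3.14, 3.14, 3.14].

### API

Orientations are given as a unit quaternion [w, x, y, z].
In Python, from station import env gives the robot as it stands. Calls block until the motion is done:
- env.goto(position, orientation): joint-space move of the TCP to a pose.
- env.servo_line(position, max_speed=0.15, rotation=None, force_limit=None): straight line of the TCP; rotation=None keeps the orientation; max_speed is the mean speed in m/s. With force_limit (N) it stops when the force on the tool has changed by that much, and returns True; else False.
- env.goto_joints(angles): joint-space move.
- env.open() and env.close(grip_force=None): open the fingers fully, or close them until they stop; grip_force is the grip in N (None keeps the last).
- env.pause(seconds).
- env.solve_ik(position, orientation): joint angles nearest the present ones, or None.
- env.get_state(): the state.
- env.grab_frame(name): name is "scene" or "top"; returns a dict with "color" (384x512x3 uint8, red, green, blue), "fx", "fy", "cx", "cy" (pixels), "dist_coeffs" ([k1, k2, p1, p2, k3] as OpenCV has them; the pictures are not rectified), "extrinsics" (4x4, takes a point from world to camera coordinates). Camera axes: x right, y down, z forward; pixel columns grow to the right and rows downward; lengths in m; the calibration is good to about 2 mm. A picture is of the moment at which its call begins. There is no depth.
A pose or a line that the arm cannot do raises env.MotionError and nothing moves.
- env.sign_off(): hands the job in, once; it reports no verdict.
The state is a dict: "time": time; "qpos": joint angles; "qd": joint speeds; "joint_efforts": joint torques, N m; "tcp_pos": TCP position; "ee_rot": TCP orientation; "force": force on the tool from outside, world axes, zero at the start; "moment": the same for the moment, N m; "opening": finger opening in m.
Only numpy, scipy, OpenCV 4.12 (cv2) and the standard library are available. Lean on these libraries where they do the work, as an engineer would, in place of code of your own. Each camera call takes 0.05 s, during which the arm holds its last target.

## Working session

There is one attempt and no reset: what is moved stays moved. The work goes in short steps, each a Python script; the robot and the scene stay as the last script left them, time stands still between calls to the robot, and variables do not carry over. Pictures are saved under pics/ and viewed, and the job is handed in when it is done.

```bash
ls; mkdir -p pics; python3 - <<'E'
from station import env
import cv2,pickle
d={}
for n in("scene","top"):
    f=env.grab_frame(n); d[n]=f
    cv2.imwrite(f"pics/{n}0.png",f["color"][:,:,::-1]); print({k:v for k,v in f.items() if k!="color"})
pickle.dump(d,open("f0.pkl","wb"))
s=env.get_state();print(s)
E
```

```text
pics
{'fx': 455.5731130339048, 'fy': 455.5731130339048, 'cx': 253.72423504193088, 'cy': 187.45393786775313, 'dist_coeffs': array([0.01023971, 0.        , 0.        , 0.        , 0.        ]), 'extrinsics': array([[-0.86710673,  0.497932  , -0.01377112,  0.46085403],
       [ 0.30716755,  0.51273365, -0.80171834, -0.11138861],
       [-0.3921403 , -0.69940541, -0.59754335,  1.61902096],
       [ 0.        ,  0.        ,  0.        ,  1.        ]])}
{'fx': 443.4562823148725, 'fy': 443.4562823148725, 'cx': 256.6203513140909, 'cy': 194.89706747200964, 'dist_coeffs': array([0.04130506, 0.        , 0.        , 0.        , 0.        ]), 'extrinsics': array([[ 0.01812686, -0.99981948,  0.00569513, -0.00588867],
       [-0.98017493, -0.01889416, -0.19723113,  0.55146617],
       [ 0.19730313, -0.00200704, -0.98034047,  1.66780161],
       [ 0.        ,  0.        ,  0.        ,  1.        ]])}
{'time': 0.1, 'qpos': array([ 1.03440643e+00,  3.00436494e-01,  1.52152454e+00, -5.06213058e-06,
        1.32066758e+00, -6.65789286e-02]), 'qd': array([ 2.89981863e-04, -1.35091788e-03, -1.99531008e-03, -1.75527598e-05,
       -8.52547403e-04, -8.07983332e-04]), 'joint_efforts': array([ 3.72925251e-04, -5.44378138e+01, -3.62371302e+01, -5.95776510e-05,
        2.99467021e-03,  5.12913317e-06]), 'tcp_pos': array([0.24888391, 0.49023774, 0.23076421]), 'ee_rot': array([ 0.68757995,  0.16422914,  0.68779416, -0.16492967]), 'force': array([-0.21813798, -0.15977488, -0.08143407]), 'moment': array([-0.00906617,  0.0363045 ,  0.02402698]), 'opening': 0.08551432462412956}
```

View pics/scene0.png

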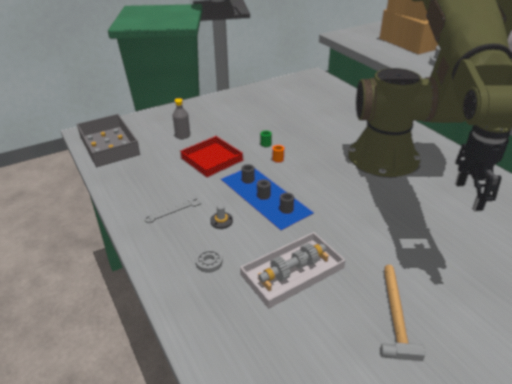

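View pics/top0.png

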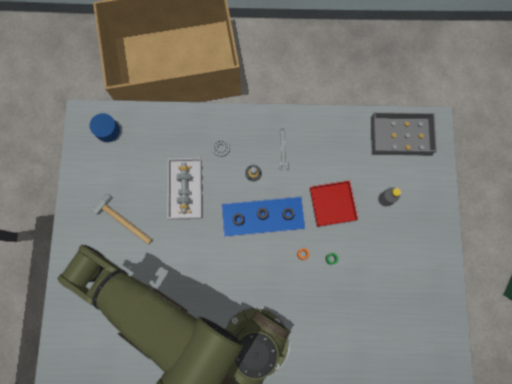

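```bash
python3 - <<'E'
import pickle,cv2
d=pickle.load(open("f0.pkl","rb"))
c=d["top"]["color"][:,:,::-1]
cv2.imwrite("pics/tc.png",cv2.resize(c[120:320,170:350],None,fx=4.4/1.5,fy=4.4/1.5,interpolation=cv2.INTER_CUBIC))
E
```

```text
(no output)
```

View pics/tc.png

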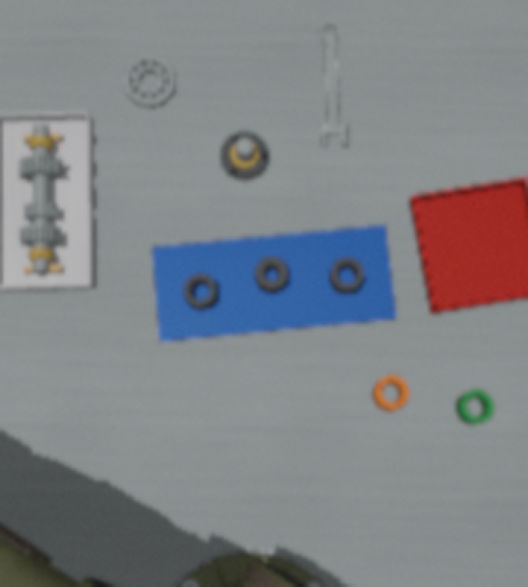

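```bash
python3 - <<'E'
import pickle,cv2,numpy as np
d=pickle.load(open("f0.pkl","rb"))
c=d["top"]["color"][:,:,::-1]; s=d["scene"]["color"][:,:,::-1]
def cr(im,x,y,w=18,k=11): return cv2.resize(im[y-w:y+w,x-w:x+w],None,fx=k,fy=k,interpolation=cv2.INTER_NEAREST)[:390,:390]
a=np.hstack([cr(c,254,173),cr(c,238,219)]);b=np.hstack([cr(s,221,217),cr(s,287,203)])
o=np.vstack([a,b]);print(o.shape);cv2.imwrite("pics/cr.png",cv2.resize(o,(560,560)))
for n in d:
    E=d[n]["extrinsics"];print(n,-E[:3,:3].T@E[:3,3])
E
```

```text
(780, 780, 3)
scene [1.06870796 0.95999074 0.88447938]
top [0.21157758 0.00787924 1.74381325]
```

View pics/cr.png

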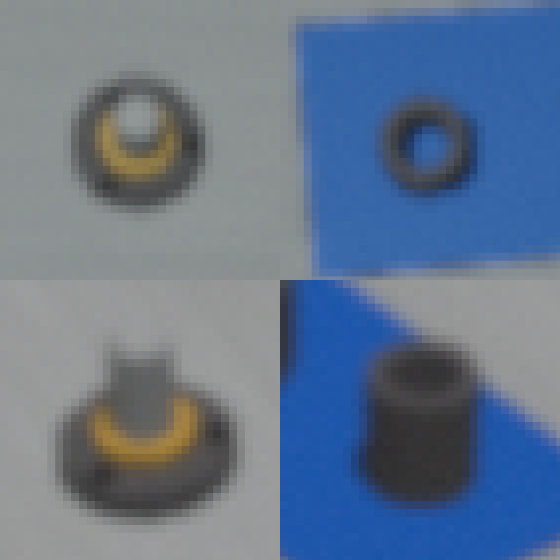

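```bash
cat > vis.py <<'E'
import cv2,numpy as np
from scipy.optimize import minimize
def proj(f,P):
    E=f["extrinsics"];K=np.array([[f["fx"],0,f["cx"]],[0,f["fy"],f["cy"]],[0,0,1]])
    return cv2.projectPoints(np.asarray(P,float).reshape(-1,1,3),cv2.Rodrigues(E[:3,:3])[0],E[:3,3],K,f["dist_coeffs"])[0][:,0]
def ray(f,uv,z):
    E=f["extrinsics"];K=np.array([[f["fx"],0,f["cx"]],[0,f["fy"],f["cy"]],[0,0,1]])
    u=cv2.undistortPoints(np.array(uv,float).reshape(1,1,2),K,f["dist_coeffs"])[0,0]
    c=-E[:3,:3].T@E[:3,3];r=E[:3,:3].T@np.array([u[0],u[1],1]);return c+r*(z-c[2])/r[2]
T=np.linspace(0,2*np.pi,60)
def cyl(x,y,r,z0,z1): return np.vstack([np.c_[x+r*np.cos(T),y+r*np.sin(T),0*T+z] for z in(z0,z1)])
U=8
def hullmask(f,P,o,w):
    p=cv2.convexHull(proj(f,P).astype(np.float32))[:,0]
    q=((p-o+0.5)*U-0.5)
    m=np.zeros((w*U,w*U),np.uint8);cv2.fillPoly(m,[np.round(q*16).astype(np.int32)],255,shift=4)
    return m
def cov(m,w): return cv2.resize(m,(w,w),interpolation=cv2.INTER_AREA).astype(float)/255
E
cat > fit.py <<'E'
import pickle
from vis import *
d=pickle.load(open("f0.pkl","rb"))
W=30
def sleeve(guess):
    out=[]
    def cost1(n,p,pr=0):
        f=d[n];g=proj(f,[[*guess,0.03]])[0];o=np.round(g).astype(int)-W//2
        im=f["color"][o[1]:o[1]+W,o[0]:o[0]+W].astype(float)
        bl=im[:,:,2]-im[:,:,0]
        m=hullmask(f,cyl(*p,.022,.004,.054),o,W);c=cov(m,W)
        win=cov(hullmask(f,cyl(*guess,.033,.0,.06),o,W),W)>.5
        bore=cov(hullmask(f,cyl(*p,.0145,.054,.054),o,W),W)
        c=cv2.GaussianBlur(c,(0,0),.7)
        bg=np.percentile(bl[win],92);a=1-np.clip(bl/bg,0,1)
        ok=win&(bore<.05)
        # bench pixels count as uncovered
        grey=(im.min(2)>90)&(bl<40); a[grey]=0
        return ((a-c)[ok]**2).mean()
    for ns in(("top",),("scene",),("top","scene")):
        r=minimize(lambda p:sum(cost1(n,p) for n in ns),guess,method="Nelder-Mead",options=dict(initial_simplex=[guess,[guess[0]+.005,guess[1]],[guess[0],guess[1]+.005]],xatol=1e-4,fatol=1e-7));out.append((r.x.round(4),round(r.fun,4)))
    return out
def pin(guess):
    out=[]
    def cost1(n,p):
        f=d[n];g=proj(f,[[*guess,0.01]])[0];o=np.round(g).astype(int)-20;w=40
        im=f["color"][o[1]:o[1]+w,o[0]:o[0]+w].astype(float)
        lum=im.mean(2);bg=np.median(lum)
        sat=im.max(2)-im.min(2)
        c=cv2.GaussianBlur(cov(hullmask(f,cyl(*p,.034,0,.012),o,w),w),(0,0),.7)
        ign=(cov(hullmask(f,cyl(*p,.023,.012,.02),o,w),w)>.05)|(cov(hullmask(f,cyl(*p,.015,.012,.062),o,w),w)>.02)
        fg=75
        a=np.clip((bg-lum)/(bg-fg),0,1)
        win=cov(hullmask(f,cyl(*guess,.045,0,.012),o,w),w)>.5
        return ((a-c)[win&~ign]**2).mean()
    for ns in(("top",),("scene",),("top","scene")):
        r=minimize(lambda p:sum(cost1(n,p) for n in ns),guess,method="Nelder-Mead",options=dict(initial_simplex=[guess,[guess[0]+.005,guess[1]],[guess[0],guess[1]+.005]],xatol=1e-4,fatol=1e-7));out.append((r.x.round(4),round(r.fun,4)))
    return out
t=d["top"]
for uv in((238.8,219),(263,213.5),(288.5,214)):
    g=ray(t,uv,.054)[:2];print(g.round(4),sleeve(list(g)))
g=ray(t,(253.5,173),.012)[:2];print(g,pin(list(g)))
print("mat",[ray(t,uv,.004)[:2].round(4) for uv in((222,203.5),(301.5,197),(305,228.5),(225,236))])
print("scrap",[ray(t,uv,.034)[:2].round(4) for uv in((310.5,187),(350,181.5),(357,220),(317,227))])
print("parts",[ray(t,uv,.03)[:2].round(4) for uv in((169,159.5),(201,159.5),(202,218),(168,218))])
E
python3 fit.py
```

```text
[0.4559 0.0712] [(array([0.4594, 0.075 ]), np.float64(0.0097)), (array([0.4613, 0.075 ]), np.float64(0.0286)), (array([0.4601, 0.0749]), np.float64(0.0403))]
[ 0.479  -0.0215] [(array([ 0.484, -0.019]), np.float64(0.009)), (array([ 0.4854, -0.0197]), np.float64(0.0186)), (array([ 0.4844, -0.0191]), np.float64(0.0293))]
[ 0.479  -0.1198] [(array([ 0.4846, -0.1188]), np.float64(0.0105)), (array([ 0.4851, -0.12  ]), np.float64(0.0452)), (array([ 0.485, -0.119]), np.float64(0.0574))]
[0.64972151 0.01851349] [(array([0.6521, 0.0204]), np.float64(0.0074)), (array([0.6544, 0.021 ]), np.float64(0.01)), (array([0.6534, 0.0205]), np.float64(0.0217))]
mat [array([0.5241, 0.1416]), array([ 0.5566, -0.1753]), array([ 0.4303, -0.1888]), array([0.3948, 0.1254])]
scrap [array([ 0.5916, -0.2077]), array([ 0.6168, -0.3638]), array([ 0.4637, -0.3873]), array([ 0.4333, -0.2319])]
parts [array([0.6939, 0.3569]), array([0.6966, 0.2294]), array([0.4606, 0.2155]), array([0.4582, 0.3474])]
```

```bash
python3 - <<'E'
import pickle,cv2,numpy as np
d=pickle.load(open("f0.pkl","rb"))
c=d["top"]["color"][:,:,::-1]
a=cv2.resize(c[150:230,155:215],None,fx=6,fy=6,interpolation=cv2.INTER_CUBIC)
b=cv2.resize(c[165:245,300:365],None,fx=6,fy=6,interpolation=cv2.INTER_CUBIC)
cv2.imwrite("pics/trays.png",np.hstack([a,b]))
E
```

```text
(no output)
```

View pics/trays.png

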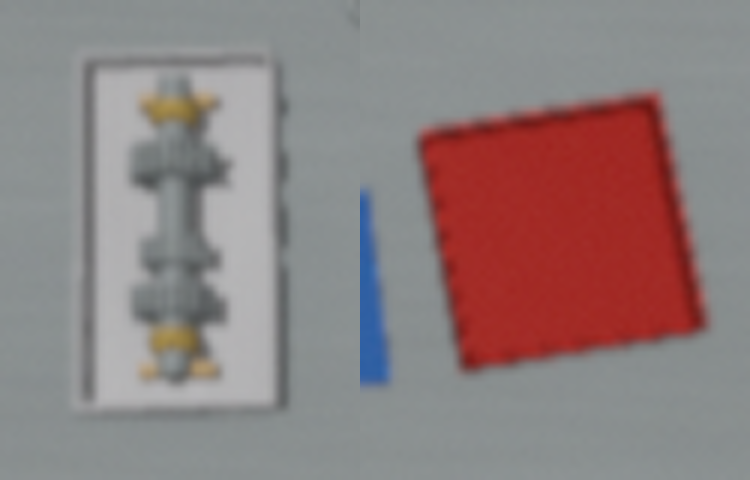

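```bash
cat > rob.py <<'E'
from station import env
import numpy as np
from scipy.spatial.transform import Rotation as R
def q(sgn):
    y=np.array([sgn,0,0.]);x=np.array([0,0,-1.]);M=np.c_[x,y,np.cross(x,y)]
    a=R.from_matrix(M).as_quat();return np.array([a[3],a[0],a[1],a[2]])
PIN=np.array([.6532,.0207]);S={1:np.array([.4601,.075]),2:np.array([.4845,-.0192]),3:np.array([.485,-.1192])}
SCRAP=np.array([.526,-.298]);PARTS=np.array([.577,.290])
GZ=.014
def st(m=""):
    s=env.get_state();print(m,"t%.2f"%s["time"],"tcp",s["tcp_pos"].round(4),"F",s["force"].round(2),"op %.4f"%s["opening"],flush=True);return s
E
python3 - <<'E'
from rob import *
for sg in(1,-1):
    for p in list(S.values())+[PIN,SCRAP,PARTS]:
        for z in (GZ,.25):
            j=env.solve_ik([*p,z],q(sg));print(sg,p,z,None if j is None else np.round(j,2))
E
```

```text
1 [0.4601 0.075 ] 0.014 [ 0.08  0.44  1.93 -0.    0.78  0.08]
1 [0.4601 0.075 ] 0.25 [ 0.08  0.1   1.72 -0.    1.32  0.08]
1 [ 0.4845 -0.0192] 0.014 [-0.12  0.47  1.87 -0.    0.8  -0.12]
1 [ 0.4845 -0.0192] 0.25 [-0.12  0.14  1.67 -0.    1.33 -0.12]
1 [ 0.485  -0.1192] 0.014 [-0.31  0.49  1.83 -0.    0.82 -0.31]
1 [ 0.485  -0.1192] 0.25 [-0.31  0.17  1.63 -0.    1.33 -0.31]
1 [0.6532 0.0207] 0.014 [-0.02  0.76  1.36 -0.    1.02 -0.02]
1 [0.6532 0.0207] 0.25 [-0.02  0.53  1.16 -0.    1.45 -0.02]
1 [ 0.526 -0.298] 0.014 [-0.58  0.67  1.52 -0.    0.95 -0.58]
1 [ 0.526 -0.298] 0.25 [-0.58  0.41  1.33 -0.    1.4  -0.58]
1 [0.577 0.29 ] 0.014 [ 0.41  0.75  1.39 -0.    1.01  0.41]
1 [0.577 0.29 ] 0.25 [ 0.41  0.51  1.19 -0.    1.44  0.41]
-1 [0.4601 0.075 ] 0.014 None
-1 [0.4601 0.075 ] 0.25 None
-1 [ 0.4845 -0.0192] 0.014 None
-1 [ 0.4845 -0.0192] 0.25 None
-1 [ 0.485  -0.1192] 0.014 None
-1 [ 0.485  -0.1192] 0.25 None
-1 [0.6532 0.0207] 0.014 None
-1 [0.6532 0.0207] 0.25 None
-1 [ 0.526 -0.298] 0.014 None
-1 [ 0.526 -0.298] 0.25 None
-1 [0.577 0.29 ] 0.014 None
-1 [0.577 0.29 ] 0.25 None
```

```bash
python3 - <<'E'
from rob import *
p=S[2]
env.goto([*p,.12],q(1)); st("hover")
c=env.servo_line([*p,GZ],.12,force_limit=10); st(f"down {c}")
env.close(40); st("closed")
env.servo_line([*p,.10],.15); env.pause(.2); st("lifted")
import cv2,pickle
d={n:env.grab_frame(n) for n in("scene","top")};pickle.dump(d,open("f1.pkl","wb"))
a=[cv2.resize(d[n]["color"][y-40:y+40,x-40:x+40,::-1],None,fx=5,fy=5,interpolation=cv2.INTER_CUBIC) for n,x,y in(("scene",262,175),("top",262,205))]
cv2.imwrite("pics/l2.png",np.hstack(a))
E
```

```text
hover t2.16 tcp [ 0.4847 -0.0186  0.1202] F [-0.19  0.85  0.82] op 0.0851
down False t3.19 tcp [ 0.4849 -0.0192  0.0146] F [ 0.71  0.53 -0.41] op 0.0854
closed t3.66 tcp [ 0.4847 -0.0192  0.0145] F [-1.61  1.06  5.96] op 0.0430
lifted t4.58 tcp [ 0.4841 -0.0192  0.0991] F [-0.54  0.31 -6.1 ] op 0.0428
```

View pics/l2.png

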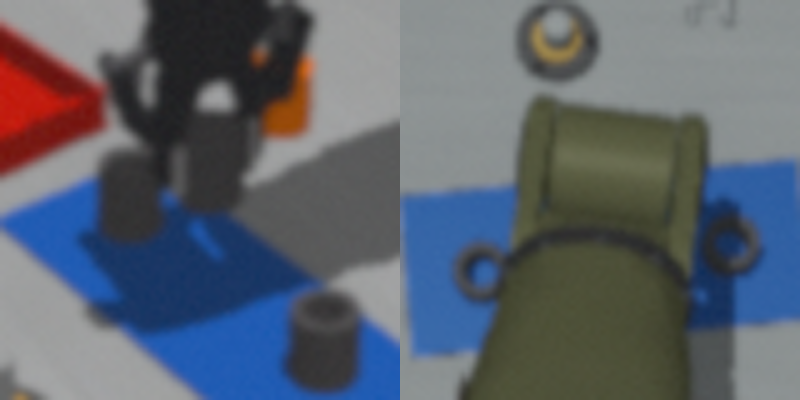

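```bash
cat >> rob.py <<'E'
def meanF(n=8):
    a=[]
    for _ in range(n):
        env.pause(.04);a.append(env.get_state()["force"])
    a=np.array(a);return a.mean(0).round(2),a.std(0).round(2)
OFF=.0106
E
python3 - <<'E'
from rob import *
env.servo_line([*PIN,.10],.18); env.pause(.15); print("weight",meanF())
env.servo_line([*PIN,.077],.08); 
c=env.servo_line([*PIN,.0326],.03,force_limit=8); s=st(f"ins {c}"); print("bottom",s["tcp_pos"][2]-OFF)
E
```

```text
weight (array([-0.2 ,  0.03, -4.43]), array([0.38, 0.6 , 0.33]))
ins True t7.28 tcp [0.6532 0.0205 0.0693] F [-1.7  -1.05  4.48] op 0.0426
bottom 0.058713624936975906
```

```bash
python3 - <<'E'
from rob import *
for d in([-.0015,-.0009],[.0015,.0009],[-.001,.0016]):
    p=PIN+d
    env.servo_line([*p,.0745],.06)
    c=env.servo_line([*p,.0326],.03,force_limit=8); s=st(f"ins {d} {c}"); print("bottom",s["tcp_pos"][2]-OFF)
    if not c: break
E
```

```text
ins [-0.0015, -0.0009] True t8.03 tcp [0.6522 0.0198 0.0689] F [ 1.07 -0.16  3.62] op 0.0431
bottom 0.05833659389298913
ins [0.0015, 0.0009] True t8.76 tcp [0.6548 0.0216 0.0703] F [-1.17  0.38  6.28] op 0.0427
bottom 0.05968478798733519
ins [-0.001, 0.0016] True t9.46 tcp [0.6523 0.0224 0.0702] F [-0.83  1.03  5.71] op 0.0429
bottom 0.05963489980438616
```

```bash
python3 - <<'E'
from rob import *
for d in([-.003,-.0018],[-.0005,-.0022]):
    p=PIN+d
    env.servo_line([*p,.0745],.06)
    c=env.servo_line([*p,.0326],.03,force_limit=8); s=st(f"ins {d} {c}"); print("bottom",s["tcp_pos"][2]-OFF)
    if not c: break
E
```

```text
ins [-0.003, -0.0018] True t10.17 tcp [0.6503 0.0189 0.0703] F [-1.51 -0.04  5.79] op 0.0430
bottom 0.059697901079441604
ins [-0.0005, -0.0022] True t10.89 tcp [0.6528 0.0189 0.0694] F [-0.09  1.65  3.61] op 0.0430
bottom 0.058750611051826634
```

```bash
cat >> rob.py <<'E'
PIN=np.array([.6525,.0200])
def place(p):
    env.servo_line([*p,.035],.15)
    c=env.servo_line([*p,GZ-.001],.04,force_limit=6); st(f"place {c}")
    env.open(); env.servo_line([*p,.12],.2)
def pick(p):
    env.goto([*p,.10],q(1)); env.pause(.1);print("tare",meanF(4))
    c=env.servo_line([*p,GZ],.12,force_limit=10); st(f"down {c}")
    env.close(40); env.servo_line([*p,.10],.15); env.pause(.3); print("weight",meanF()); st()
E
python3 - <<'E'
from rob import *
env.servo_line([*PIN,.12],.15); env.goto([*SCRAP,.12],q(1)); place(SCRAP)
pick(S[3])
env.goto([*PIN,.10],q(1));env.servo_line([*PIN,.077],.08)
c=env.servo_line([*PIN,.0326],.03,force_limit=8); s=st(f"ins {c}"); print("bottom",s["tcp_pos"][2]-OFF)
E
```

```text
place True t13.91 tcp [ 0.5259 -0.2979  0.0146] F [-2.86  1.51  7.79] op 0.0430
tare (array([-0.05, -0.25,  0.05]), array([0.33, 0.3 , 0.17]))
down False t16.99 tcp [ 0.4854 -0.1193  0.0146] F [ 0.95 -0.61  0.83] op 0.0853
weight (array([ 0.26, -0.  , -1.36]), array([0.5 , 0.61, 0.39]))
 t18.82 tcp [ 0.485  -0.1192  0.1   ] F [ 0.54  0.62 -1.2 ] op 0.0426
ins False t21.77 tcp [0.6526 0.02   0.0328] F [ 0.56  0.33 -0.5 ] op 0.0426
bottom 0.022209270822208707
```

```bash
python3 - <<'E'
from rob import *
env.servo_line([*PIN,.10],.1); env.goto([*S[3],.10],q(1)); place(S[3])
pick(S[1])
env.goto([*PIN,.10],q(1));env.servo_line([*PIN,.077],.08)
c=env.servo_line([*PIN,.0326],.03,force_limit=8); s=st(f"ins {c}"); print("bottom",s["tcp_pos"][2]-OFF)
E
```

```text
place True t24.57 tcp [ 0.4849 -0.1192  0.0144] F [0.75 0.4  4.87] op 0.0426
tare (array([-0.57, -0.02, -0.08]), array([0.42, 0.24, 0.4 ]))
down False t27.68 tcp [0.4605 0.075  0.0145] F [ 0.3  -0.52 -0.18] op 0.0852
weight (array([-0.05, -0.1 , -3.8 ]), array([0.46, 0.48, 0.34]))
 t29.51 tcp [0.4601 0.075  0.1   ] F [ 0.48 -0.54 -3.89] op 0.0435
ins False t32.39 tcp [0.6526 0.02   0.0328] F [-0.27  0.3  -3.48] op 0.0436
bottom 0.02219432220033165
```

```bash
python3 - <<'E'
from rob import *
import cv2,pickle
env.servo_line([*PIN,.186],.15); env.goto([*PARTS,.186],q(1)); env.pause(.8); print(meanF());st()
d={n:env.grab_frame(n) for n in("scene","top")};pickle.dump(d,open("f2.pkl","wb"))
for n in d: cv2.imwrite(f"pics/{n}2.png",d[n]["color"][:,:,::-1])
E
```

```text
(array([-0.19,  0.16, -3.67]), array([0.39, 0.41, 0.38]))
 t35.78 tcp [0.577 0.29  0.186] F [-0.34  0.05 -3.75] op 0.0435
```

View pics/scene2.png

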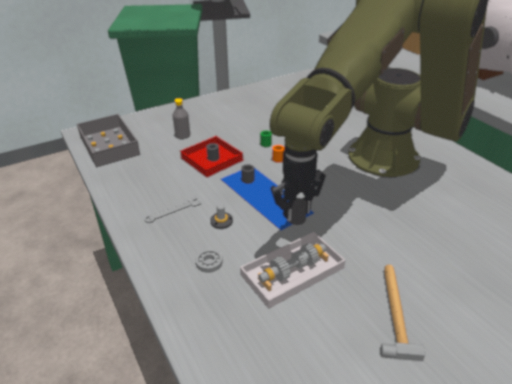

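View pics/top2.png

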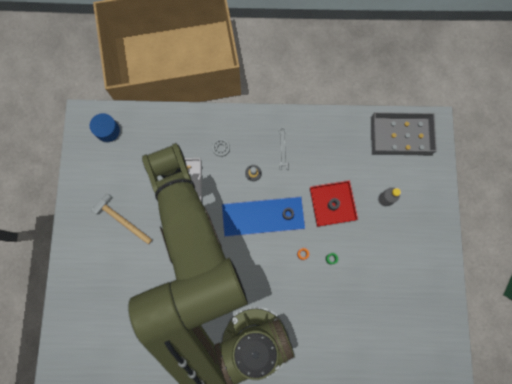

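```bash
python3 - <<'E'
import pickle,cv2
from vis import *
f=pickle.load(open("f2.pkl","rb"))["scene"]
print(proj(f,[[.577,.29,.175],[.577,.29,.2],[.577,.29,.225]]))
cv2.imwrite("pics/z.png",cv2.resize(f["color"][165:245,240:360,::-1],None,fx=5,fy=5,interpolation=cv2.INTER_CUBIC))
E
```

```text
[[296.7640125  218.61973055]
 [297.21726433 210.52270247]
 [297.6836249  202.19690712]]
```

View pics/z.png

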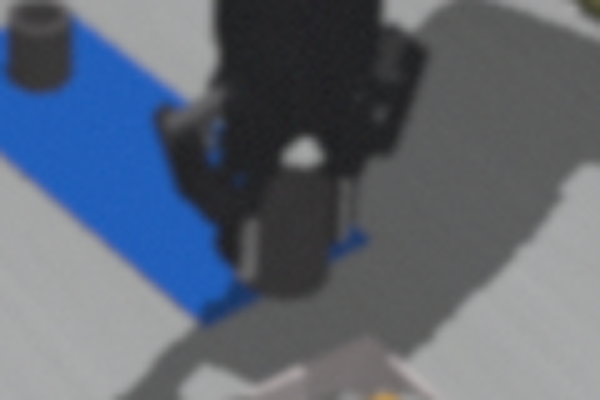

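The enlarged crop shows the sleeve held upright. Its bottom is near pixel (298, 223), about where the projection puts it. The other good sleeve stands on the mat.

```bash
python3 - <<'E'
from rob import *
st(); print(env.sign_off())
E
```

```text
t35.88 tcp [0.577 0.29  0.186] F [ 0.6   0.26 -3.54] op 0.0436
the job is handed in; nothing more can be done
None
```

The job is done and handed in at 35.9 s: all three sleeves were tried on the gauge pin and sorted.

| Sleeve (start position) | On the pin | Weight felt | Where it ended |
|---|---|---|---|
| Middle | Stopped 0.3 to 1.7 mm down at each of six nearby positions, 8 N contact limit | 4.4 N | Standing in the red scrap tray |
| Right | Slid 38 mm down freely | 1.4 N | Aluminium; standing back at its place on the blue mat |
| Left | Slid 38 mm down freely | 3.8 N | Steel; held in the gripper over the parts tray |

- **Weighing:** I weighed each sleeve as I lifted it for its trial on the pin, and did not lift the two good ones again afterwards.
- **Held sleeve:** its middle is about 20 cm above the bench, over the middle of the parts tray. The gripper opening (43.6 mm) and load (about 3.7 N) were steady, and the pictures show it upright.
- **Everything else:** in the last pictures the other tools and parts, and the green and orange look-alikes, show no movement.
- **Checks:** none failed. The first estimate of the pin's position was about 1 mm off; I corrected it from the contact trials with the tight sleeve.

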